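# Slide the battery into the work lamp

## Robot

A 6-joint arm with a two-finger parallel gripper is mounted at the origin on a cart in front of the work surface, level with it; the furniture and walls round the work are solid. World frame = base frame: x ahead of the robot, y to its left, z up, the work surface at z = 0. Lengths are in mm, angles in rad, forces in N, time in s.
With the tool pointing down it reaches from about 350 to 875 mm from the base axis. Payload 4.2 kg.
Tool frame: the origin (TCP) lies at the very end of the fingers, on their centre line; the grasp point (between the pads) lies 19 mm behind it; z points along the fingers, y is the direction in which the jaws open and shut (so a half turn about z gives the same grasp; the last joint's range is limited). The gripper opens to 85 mm and grips with 20 to 120 N. Pads are 22 mm wide; open, the fingers measure 114 mm over their backs; the gripper's body (76 mm by 85 mm) begins 54 mm behind the grasp point. The pads swing forward as they close: fully open they stand 13 mm farther back than shut.
Start: joints at [1.575, 0.385, 0.008, 0, -1.194, -0.259], TCP at [157.501, 604.808, 207.412] pointing down, gripper open.
Joint ranges: [-3.14, 3.14], [-1.21, 2.06], [-1.07, 1.41], [-3.16, 2.05], [-2.99, -0.16], [-3.1, 3.1]. Speed limits (rad/s): [2.79, 2.79, 3.14, 3.14, 3.14, 3.14].

## Interface

Orientations are given as a unit quaternion [x, y, z, w].
In Python, from bench import arm, optics, job gives the robot as it stands.
- The arm moves only by the tool send_rows, never from a script. Its argument "steps" is a list that holds one entry, the list of rows, each a list of 5 numbers: the shift along the tool's x, y, z in cm, then the turn about the tool's z in rad, then the opening, from 0 (shut) to 1 (fully open). A call has 1 to 10 rows; each row shifts and turns the pose as measured when the row begins, along the tool's axes as they then stand; what a row does not reach is not made up. A row lasts 1/12 s, in which the tool goes at most 41.7 mm and 7.16 degrees, less where a joint would pass 70% of its speed; a pose out of reach is approached as far as the arm can. A call with a gripper value outside its range is refused whole. The fingers move at their own pace and stop on an object; the grip force is fixed at half the most. Time passes only in rows, so rows that do not move let the fingers close. It gives the time, the measured TCP pose, the force and the opening at its end, in the units of the state.
- arm.read_state(): the state, without advancing time (a new reading comes with each control period).
- optics.get_image(name): name is "scene" or "top"; returns (picture, depth): 420x560x3 uint8, blue, green, red; 420x560 float32, mm along the optical axis (not along the pixel's ray), 0 where there is no reading.
- optics.get_calibration(name): a dict with "K" (3x3 intrinsics, pixels), "rvec" (rotation vector, rad) and "tvec" (3), from world to camera coordinates, as OpenCV has them. Camera axes: x right, y down, z forward; pixel columns grow to the right and rows downward; lengths in mm; the calibration is good to about 2 mm. A picture is of the moment at which its call begins. get_calibration takes no time and is no camera call.
- job.job_done(): hands the job in, once; it reports no verdict.
The state is a dict: "clock": time; "joints": joint angles; "joint_vel": joint speeds; "joint_efforts": joint torques, N m; "position": TCP position; "ee_rot": TCP orientation; "contact_force": force on the tool from outside, world axes, zero at the start; "wrist_torque": the same for the moment, N m; "gripper_width": finger opening in mm.
Only numpy, scipy, OpenCV 4.12 (cv2) and the standard library are available. Lean on these libraries where they do the work, as an engineer would, in place of code of your own. Each camera call takes 0.05 s, during which the arm holds its last target. There are 200 camera calls.

## Task

Fit the battery to the cordless work lamp: push the loose battery pack along the worktop, nose first, in between the two low guide rails of the lamp's foot until it is fully home against the lamp's contacts and the side catch has clicked into its notch. Only push it with the fingers; never lift it off the worktop or tip it, and leave the other things where they are.

Things in the scene. Friction and masses are not known exactly. Their poses are not given: they have to be found in the camera images.
- lamp: Fixed, weighted cordless LED work lamp: grey housing 85 x 126 x 78 mm, lamp head on a yoke above it, up to 195 mm high. The foot is the battery bay. Origin: on the worktop, mid bay, at the housing's front face (the contacts, the end stop). Its +x points into the lamp, the way the battery is pushed; the bay lies on its -x side. Head and yoke overhang the bay by 33 mm, above 80 mm height.
- bay_mouth (a point): Middle of the bay's mouth, at worktop level, 97 mm in front of the end stop; axes as the lamp. The bay is open above and has no floor: two parallel guide rails of slick plastic, each 16 mm wide and 30 mm high, inner faces 94 mm apart, run from here to the stop; over their last 22 mm they splay out by 8 mm each as a lead-in, with round tips that reach 100 mm from the stop.
- pack: Loose battery pack, dark with a grey top plate, 118 mm long (x), 90 mm wide (y), 50 mm high, about 0.55 kg, flat on the worktop. Origin: centre of its underside. +x points to its nose: the end with three metal contacts and sides that taper by 8 mm each over the last 22 mm. Its +y side has an upright notch 20 mm long, 8 mm deep, centred 21 mm ahead of the origin; the other faces are flat.
- pack_rear (a point): Middle of the pack's flat rear face, 25 mm up, 59 mm behind its origin; axes as the pack. When home, the pack is in line with the lamp, its origin 59 mm and this point 118 mm in front of the end stop, so this end stands 18 mm out past the rail ends.
- catch (a joint): Sprung catch in the lamp's +y rail, 38 mm in front of the end stop: a blunt upright nose, 9 mm radius, that stands 4.5 mm into the bay at 0 and is pressed back (at most 0.008 m) as the pack passes. It returns to about 0 in the pack's notch when the pack is home. Pushing the pack past it takes roughly 5 to 10 N in all.
- mug_white: White mug, 79 x 109 x 89 mm, standing behind the work, below a wall cabinet (underside 457 mm above the worktop, front 585 mm from the robot's axis, its door handle 547 mm, so a wrist above the far side of the work must lean back); origin centre of its underside. To be left alone.
- manual: Thin stapled booklet, 148 x 105 mm, lying behind the work; origin centre of its underside. To be left alone.
- carton: Small white carton, 36 x 93 x 56 mm, standing behind the lamp; origin centre of its underside. To be left alone.
Things that resemble listed ones, but are neither listed nor needed, are in the scene too. Leave any blue look-alike of the pack alone.

How it is judged:
By the outcome, as a careful person would: the job done as asked, in the order asked, and still so for the second after the job is handed in, with the robot touching nothing.
It also fails if it takes over 61 s, if anything falls off the work surface, if the arm or the gripper's body presses on something with over 40 N, if the wrist force passes 120 N, or if a joint passes its speed limit or range.

## Working session

There is one attempt and no reset: what is moved stays moved. The work goes in short steps, Python scripts to look and compute and a tool call to move; the robot and the scene stay as the last step left them, time stands still between calls to the robot, and variables do not carry over. Pictures are saved under pics/ and viewed, about 8 in all and at most 12, crops included, and the job is handed in when it is done.

Besides the shell and the picture viewer there is one more tool, called after "Request:" as a command line: name --argument value ..., lists and objects as JSON in quotes. send_rows: Moves the arm, as the interface text tells. Its arguments: {"type":"object","properties":{"steps":{"type":"array","items":{"type":"array","items":{"type":"array","items":{"type":"number"}}}}},"required":["steps"]}

```bash
mkdir -p pics; cat > h.py <<'E'
import numpy as np,cv2
from bench import arm,optics,job
def grab(n):
    im,d=optics.get_image(n);c=optics.get_calibration(n)
    K=np.array(c["K"],float);R=cv2.Rodrigues(np.array(c["rvec"],float))[0];t=np.array(c["tvec"],float).ravel()
    v,u=np.mgrid[:d.shape[0],:d.shape[1]]
    P=np.stack([(u-K[0,2])/K[0,0]*d,(v-K[1,2])/K[1,1]*d,d],-1)
    W=(P-t)@R; W[d==0]=np.nan
    return im,d,W
E
python3 - <<'E'
from h import *
for n in("scene","top"):
    im,d,W=grab(n);cv2.imwrite(f"pics/{n}0.png",im);np.save(f"{n}0.npy",W)
s=arm.read_state();print(s)
E
```

```text
{'clock': 0.1, 'joints': array([ 1.57458658e+00,  3.85492229e-01,  6.75299018e-03, -4.29802361e-04,
       -1.19398925e+00, -2.58631531e-01]), 'joint_vel': array([-0.00052313, -0.0022662 ,  0.00252177,  0.00216877,  0.00119126,
        0.00267779]), 'joint_efforts': array([-8.27712802e-05, -3.93317306e+01,  1.88930207e+01,  4.19803619e+00,
       -2.61017376e-03,  2.76044062e-06]), 'position': array([157.38224987, 604.27280878, 206.42047791]), 'ee_rot': array([ 9.91882409e-01, -1.27154682e-01, -7.16342347e-05,  9.83910496e-04]), 'contact_force': array([ 0.00808405, -0.16092429, -0.37362629]), 'wrist_torque': array([-0.0026562 , -0.03688674,  0.00631916]), 'gripper_width': 85.36652555328187}
```

View pics/top0.png

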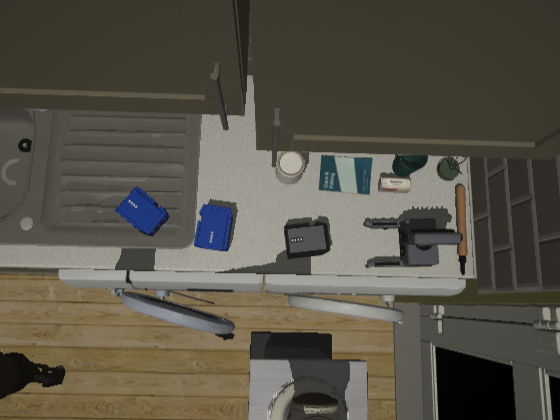

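View pics/scene0.png

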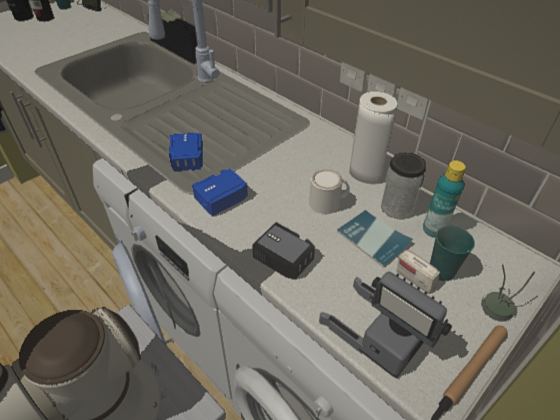

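The robot is at the bottom of the top view, with x up and y to the left. The pack is at about (307,238) and the lamp at (415,243). The rails point left, at rows 223 and 263. I'll zoom in and measure.

```bash
python3 - <<'E'
from h import *
a=cv2.imread("pics/top0.png")[205:285,270:470];b=cv2.imread("pics/scene0.png")[215:375,240:450]
a=cv2.resize(a,None,fx=4,fy=4,interpolation=3);b=cv2.resize(b,(368,280),interpolation=3)
c=np.zeros((600,800,3),np.uint8);c[:320]=a;c[320:,:368]=b;cv2.imwrite("pics/z.png",c)
W=np.load("top0.npy");S=np.load("scene0.npy")
for nm,A,box in(("top",W,(205,285,270,470)),("scene",S,(215,375,240,450))):
    q=A[box[0]:box[1],box[2]:box[3]].reshape(-1,3);q=q[np.isfinite(q).all(1)]
    print(nm,len(q),q.min(0),q.max(0))
    p=q[(q[:,2]>44)&(q[:,2]<56)&(q[:,1]>-60+0*q[:,1])]
    p=q[(q[:,2]>42)&(q[:,2]<58)]
    m=np.median(p,0);print("z50 pts",len(p),m, p.min(0),p.max(0))
for (u,v) in((307,238),(290,238),(325,238),(380,223),(380,263),(370,222),(371,263),(395,224),(395,262),(405,225),(420,260),(310,275),(340,240)):print(u,v,W[v,u].round(0))
E
```

```text
top 15935 [ 351.56995148 -482.63922197  -79.88349726] [591.67162672 113.25590971 191.36949466]
z50 pts 1399 [471.29319275   7.87227421  48.48177297] [ 407.52247841 -327.51624158   42.01081634] [531.69316026  70.95885367  57.45600392]
scene 33483 [ 294.48442102 -407.64464554 -407.9547365 ] [845.18906229 186.64841553 189.61809262]
z50 pts 2692 [486.73891151 -32.12291169  49.6297996 ] [ 405.47298879 -342.53469386   42.0021775 ] [803.11691406  73.72744192  57.99258709]
307 238 [474.  10.  50.]
290 238 [473.  56.  47.]
325 238 [476. -40.  46.]
380 223 [ 525. -197.   29.]
380 263 [ 413. -196.   25.]
370 222 [ 528. -170.   24.]
371 263 [ 412. -170.   28.]
395 224 [ 523. -239.   32.]
395 262 [ 416. -236.   32.]
405 225 [ 515. -256.   68.]
420 260 [ 419. -290.   80.]
310 275 [380. -10. -57.]
340 240 [478. -89.  -2.]
```

View pics/z.png

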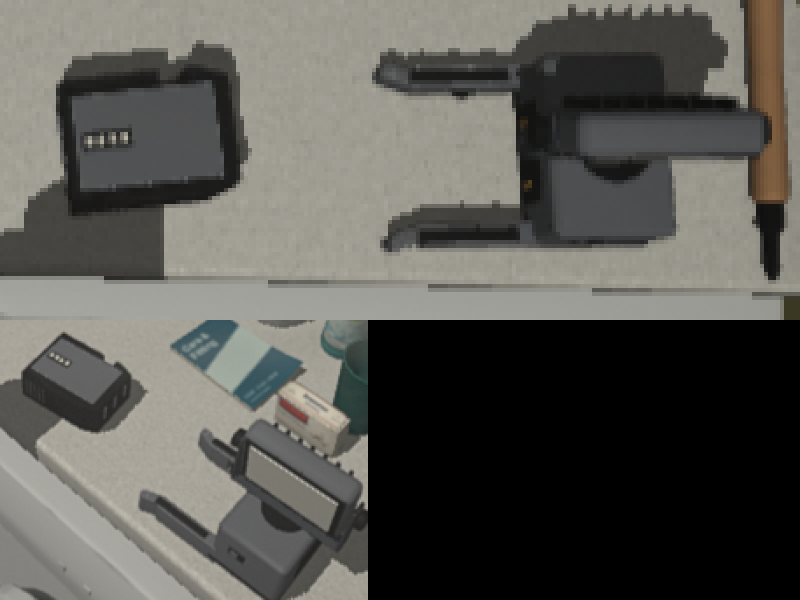

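The nose points right, towards the lamp. The notch is on the far (+X) side and the catch is in the far rail. The pack has a small yaw.

```bash
cat >> h.py <<'E'
def pack(W,im=None):
    q=W.reshape(-1,3);q=q[np.isfinite(q).all(1)]
    p=q[(q[:,2]>38)&(q[:,2]<60)&(q[:,0]>390)&(q[:,0]<550)&(q[:,1]<110)&(q[:,1]>-240)]
    r=cv2.minAreaRect(p[:,:2].astype(np.float32));return r,p
E
python3 - <<'E'
from h import *
W=np.load("top0.npy");S=np.load("scene0.npy")
for A in(W,S):
    r,p=pack(A);print("pack",r,len(p))
    q=A.reshape(-1,3);q=q[np.isfinite(q).all(1)]
    for lo,hi in((380,450),(490,560)):
        s=q[(q[:,2]>22)&(q[:,2]<36)&(q[:,0]>lo)&(q[:,0]<hi)&(q[:,1]<-180)&(q[:,1]>-240)]
        f=np.polyfit(s[:,1],s[:,0],1);print("rail",len(s),"x@-210",np.polyval(f,-210),"slope",f[0],s[:,0].min(),s[:,0].max())
        t=q[(q[:,2]>20)&(q[:,2]<36)&(q[:,0]>lo)&(q[:,0]<hi)&(q[:,1]>-240)&(q[:,1]<-100)];print(" tip y",t[:,1].max())
    s=q[(q[:,2]>70)&(q[:,2]<82)&(q[:,0]>390)&(q[:,0]<545)&(q[:,1]<-230)&(q[:,1]>-400)];print("housing",cv2.minAreaRect(s[:,:2].astype(np.float32)))
E
```

```text
pack ((474.4600830078125, 9.421161651611328), (90.86727142333984, 118.46758270263672), 7.781497955322266) 1359
rail 129 x@-210 414.61110713612015 slope -0.016706494538979 406.67038223468353 422.31889420432645
 tip y -158.72368096525966
rail 127 x@-210 523.8143294595188 slope -0.02701381157330806 514.1824524764256 532.6522433561311
 tip y -154.68859305719906
housing ((472.2530212402344, -288.330322265625), (125.58854675292969, 103.80473327636719), 3.2362897396087646)
pack ((474.36456298828125, 9.94186782836914), (93.35649108886719, 118.43917846679688), 7.294528484344482) 1662
rail 258 x@-210 412.0034222101073 slope -0.02313172073443534 403.088192726958 422.6523742295747
 tip y -158.333136023764
rail 101 x@-210 519.9330658125143 slope 0.0613095338932128 513.9051396558503 531.6875499642431
 tip y -153.22228056953222
housing ((439.51190185546875, -304.180419921875), (62.697078704833984, 95.63270568847656), 1.868184208869934)
```

Request:
send_rows --steps '[[[0,0,0,0.124,0.5],[0,0,0,0.124,0.5],[0,0,0,0.124,0.5],[0,0,0,0.124,0.5],[0,0,0,0.124,0.5],[0,0,0,0.124,0.5],[0,0,0,0.124,0.5],[0,0,0,0.124,0.5],[0,0,0,0.124,0.5],[0,0,0,0.124,0.5]]]'

```text
clock: 0.93
position: [156.5, 600.5, 199.6]
ee_rot: [0.728, -0.685, 0.004, 0.006]
contact_force: [-0.3, 0.1, -0.0]
gripper_width: 42.6
```

Request:
send_rows --steps '[[[3.2,-1.72,-0.07,0,0.6],[3.2,-1.72,-0.07,0,0.6],[3.2,-1.72,-0.07,0,0.6],[3.2,-1.72,-0.07,0,0.6],[3.2,-1.72,-0.07,0,0.6],[3.2,-1.72,-0.07,0,0.6],[3.2,-1.72,-0.07,0,0.6],[3.2,-1.72,-0.07,0,0.6],[3.2,-1.72,-0.07,0,0.6],[3.2,-1.72,-0.07,0,0.6]]]'

```text
clock: 1.77
position: [348.6, 280.2, 204.9]
ee_rot: [0.73, -0.683, 0.006, 0.011]
contact_force: [-0.3, 0.9, -0.4]
gripper_width: 50.8
```

Request:
send_rows --steps '[[[3.1,-1.75,-0.05,0,0.6],[3.1,-1.75,-0.05,0,0.6],[3.1,-1.75,-0.05,0,0.6],[3.1,-1.75,-0.05,0,0.6],[3.1,-1.75,-0.05,0,0.6],[2.0,-1.2,-0.05,0,0.6],[0,0,0,-0.07,0.6],[0,0,0,0,0.6]]]'

```text
clock: 2.43
position: [463.2, 95.9, 210.1]
ee_rot: [0.752, -0.659, 0.005, 0.013]
contact_force: [-0.2, -0.5, -0.7]
gripper_width: 51.5
```

Request:
send_rows --steps '[[[-1.2,0,1.0,0,0.6],[0,0,3.2,0,0.6],[0,0,3.2,0,0.6],[0,0,3.2,0,0.6],[0,0,3.2,0,0.6],[0,0,2.5,0,0.6],[0,0,1.5,0,0.6],[0,0,0,0,0.6]]]'

```text
clock: 3.1
position: [457.8, 111.0, 23.5]
ee_rot: [0.75, -0.662, 0.005, 0.01]
contact_force: [-0.8, -0.2, 0.1]
gripper_width: 51.3
```

```bash
python3 - <<'E'
from h import *
im,d,W=grab("top");im2,_,S=grab("scene")
a=cv2.resize(im[200:290,240:440],(800,360),interpolation=3);b=cv2.resize(im2[170:350,200:460],(347,240),interpolation=3)
c=np.zeros((600,800,3),np.uint8);c[:360]=a;c[360:,:347]=b;cv2.imwrite("pics/a1.png",c)
print(arm.read_state()["position"])
E
```

```text
[460.0793572  111.95702797  26.33988313]
```

View pics/a1.png

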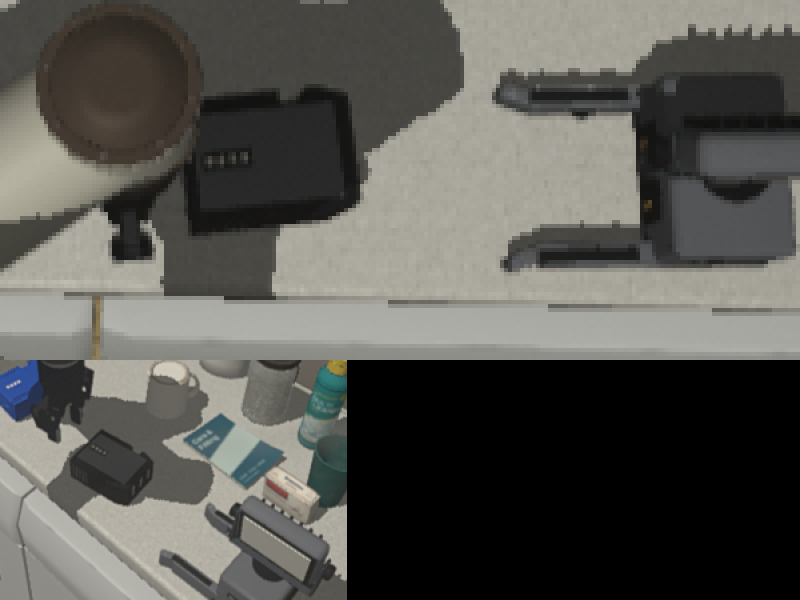

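The fingers stand behind the pack (its rear is at crop column 190) and are clear of it. I'll lower a little, close the gap, then push while turning gently clockwise.

Request:
send_rows --steps '[[[0.5,-0.3,0.9,0,0.6],[1.0,0,0,0,0.6],[0.8,0,0,0,0.6],[0.6,0,0,0,0.6],[0.6,0,0,0,0.6],[0.8,0,0,0.02,0.6],[0.8,0,0,0.02,0.6],[0.8,0,0,0.02,0.6]]]'

```text
clock: 3.87
position: [475.4, 51.9, 23.7]
ee_rot: [0.729, -0.685, 0.009, 0.0]
contact_force: [-0.1, 1.1, -0.1]
gripper_width: 51.1
```

```bash
cat > look.py <<'E'
from h import *
im,d,W=grab("top");r,p=pack(W);print("rect",r,len(p),p.min(0).round(),p.max(0).round())
s=arm.read_state();print(s["position"],s["ee_rot"],s["contact_force"])
n=p[p[:,1]<p[:,1].min()+25];print("nose mid x",(n[:,0].min()+n[:,0].max())/2)
E
python3 look.py
```

```text
rect ((467.6275634765625, -65.18525695800781), (255.82859802246094, 102.32318878173828), 86.71243286132812) 618 [ 409. -190.   38.] [521.  64.  56.]
[474.94394634  50.83975135  23.55222631] [ 0.72825483 -0.68525157  0.00862279  0.00091341] [ 0.13260835 -1.24398019 -0.03098929]
nose mid x 409.2145337014867
```

```bash
cat > look.py <<'E'
from h import *
import sys
o=np.zeros((600,800,3),np.uint8)
s=arm.read_state();e=s["position"];print(e,s["contact_force"])
for n in("top","scene"):
    im,d,W=grab(n)
    q=W.reshape(-1,3);q=q[np.isfinite(q).all(1)]
    p=q[(q[:,2]>44)&(q[:,2]<55)&(q[:,0]>400)&(q[:,0]<540)&(q[:,1]<e[1]-12)&(q[:,1]>e[1]-140)&(q[:,1]>-245)]
    if len(p)>20: print(n,len(p),cv2.minAreaRect(p[:,:2].astype(np.float32)),"ymin",p[:,1].min(),"x",p[:,0].min(),p[:,0].max())
    if n=="top": o[:320]=cv2.resize(im[205:285,270:470],(800,320),interpolation=3)
    else: o[320:,:392]=cv2.resize(im[220:380,240:464],(392,280),interpolation=3)
cv2.imwrite(f"pics/{sys.argv[1]}.png",o)
E
python3 look.py b1
```

```text
[474.94394634  50.83975135  23.55222631] [ 0.13260835 -1.24398019 -0.03098929]
top 535 ((460.7929382324219, -23.577491760253906), (65.11602783203125, 110.50849151611328), 49.92389678955078) ymin -53.67715147319212 x 427.38451989926983 520.2196032092772
scene 1186 ((475.8118591308594, -1.8042716979980469), (92.13243103027344, 94.23435974121094), 8.515153884887695) ymin -53.577479942184205 x 424.29942298892394 523.6088985450915
```

View pics/b1.png

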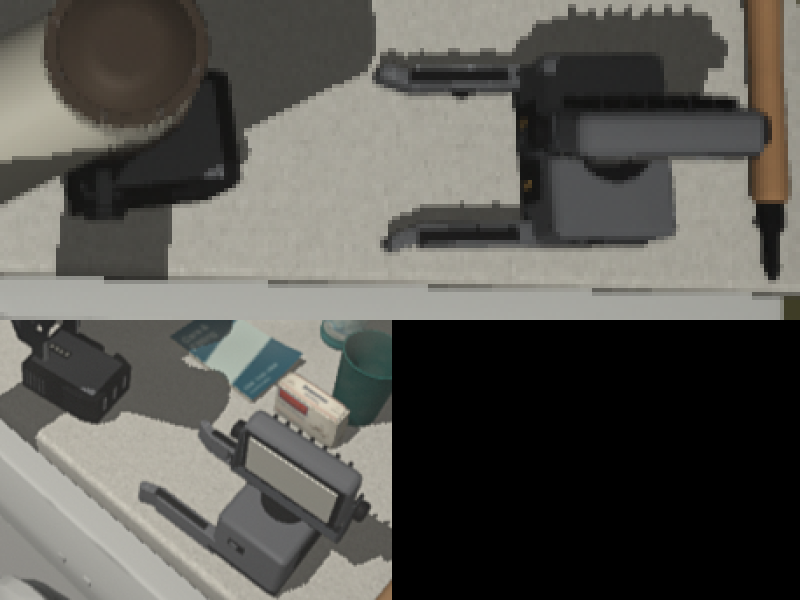

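```bash
python3 - <<'E'
from h import *
im,d,W=grab("scene")
cv2.imwrite("pics/b2.png",cv2.resize(im[190:290,220:340],(720,600),interpolation=3))
S0=np.load("scene0.npy")
for (u,v) in((265,235),(280,240),(300,258),(283,270),(256,245)):print(u,v,W[v,u].round(1),S0[v,u].round(1))
s=arm.read_state();print(s["position"],s["joints"])
dz=(np.abs(W-S0).max(-1)>8);q=W[dz]
q=q[np.isfinite(q).all(1)]
for lo in range(0,130,10):
    k=q[(q[:,2]>lo)&(q[:,2]<lo+10)&(q[:,0]>380)&(q[:,0]<600)&(q[:,1]>-60)&(q[:,1]<160)]
    if len(k):print(lo,len(k),k.min(0).round(),k.max(0).round())
E
```

```text
265 235 [443.6  40.7  79.2] [460.6  59.1  51.1]
280 240 [474.9  24.7  50. ] [473.8  23.6  51.9]
300 258 [471.1 -41.2  46.5] [470.7 -41.6  47.2]
283 270 [434.2 -25.3  22.8] [433.3 -26.2  24.4]
256 245 [427.   53.5  48.3] [426.1  52.4  50. ]
[475.15817832  52.50846603  23.35585679] [ 0.46278611  0.36562276 -0.59614457  0.02962752 -0.60466973 -0.42258696]
50 17 [443.  41.  55.] [507.  63.  60.]
60 55 [435.  38.  61.] [516.  64.  70.]
70 55 [436.  39.  71.] [516.  63.  80.]
80 50 [436.  39.  80.] [514.  64.  90.]
90 63 [419.  36.  90.] [528.  61. 100.]
100 110 [415.  36. 100.] [535.  65. 110.]
110 119 [413.  33. 110.] [537.  66. 120.]
120 119 [410.  33. 120.] [537.  64. 130.]
```

View pics/b2.png

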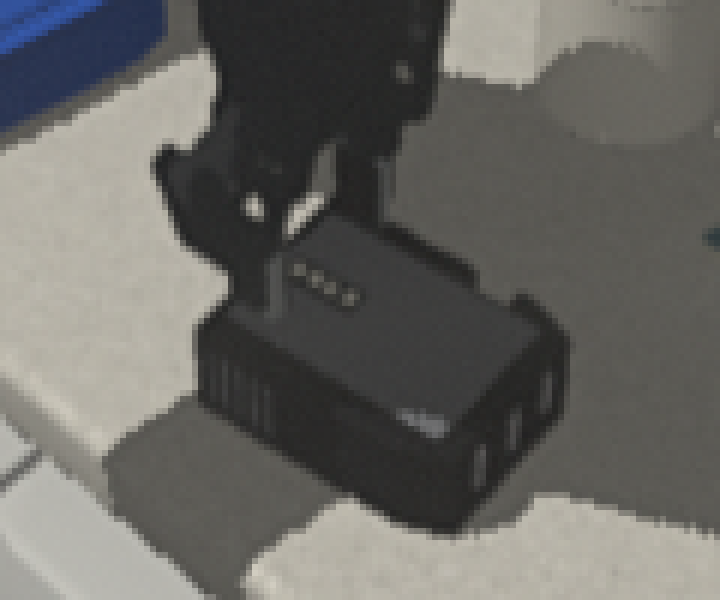

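The fingers are over the pack's top plate. Their tips sit higher than the pose suggests, and the pack hasn't moved. I'll lift, back off and check the tip height.

Request:
send_rows --steps '[[[0,0,-2.0,0,0.6],[-3,0,-0.5,0,0.6],[-3,0,0,0,0.6],[0,0,0,0,0.6],[0,0,0,0,0.6]]]'

```text
clock: 4.48
position: [470.9, 115.5, 48.2]
ee_rot: [0.729, -0.684, 0.008, 0.001]
contact_force: [-0.6, -0.4, -0.7]
gripper_width: 51.3
```

```bash
cat > tip.py <<'E'
from h import *
im,d,W=grab("scene")
S0=np.load("scene0.npy");e=arm.read_state()["position"];print(e,arm.read_state()["ee_rot"])
q=W[(np.abs(W-S0).max(-1)>8)];q=q[np.isfinite(q).all(1)]
for lo in range(0,120,5):
    k=q[(q[:,2]>lo)&(q[:,2]<=lo+5)&(abs(q[:,0]-e[0])<70)&(abs(q[:,1]-e[1])<45)]
    if len(k):print(lo,len(k),k.min(0).round(),k.max(0).round())
from bench import optics
r,p=pack(W);print("pack",r)
E
python3 tip.py
```

```text
[471.21732319 115.40838909  48.18931007] [ 7.29209730e-01 -6.84237703e-01  8.45056855e-03  7.24325190e-04]
0 1 [525. 130.   4.] [525. 130.   4.]
70 2 [440. 107.  74.] [441. 111.  74.]
75 13 [440. 102.  77.] [509. 126.  80.]
80 18 [432. 103.  80.] [504. 125.  85.]
85 34 [431. 101.  85.] [508. 126.  90.]
90 25 [430. 102.  90.] [508. 127.  95.]
95 30 [432. 102.  95.] [509. 124. 100.]
100 27 [431. 103. 100.] [508. 129. 105.]
105 30 [431. 103. 105.] [508. 129. 110.]
110 24 [432. 102. 111.] [503. 129. 115.]
115 18 [432. 100. 115.] [508. 129. 120.]
pack ((473.55615234375, 10.912178039550781), (93.36322021484375, 119.89364624023438), 7.674497127532959)
```

Request:
send_rows --steps '[[[0,0.5,2.0,0,0.6],[0,0,2.0,0,0.6],[0,0,1.2,0,0.6],[0,0,0,0,0.6],[0,0,0,0,0.6]]]'

```text
clock: 4.95
position: [467.2, 113.3, -5.2]
ee_rot: [0.729, -0.684, 0.009, 0.0]
contact_force: [-0.2, -0.1, -0.3]
gripper_width: 51.4
```

```bash
python3 tip.py
```

```text
[467.01229096 113.29249664  -5.05966339] [ 7.29037240e-01 -6.84419110e-01  8.66973196e-03  1.42385230e-04]
20 8 [435. 101.  21.] [499. 117.  25.]
25 15 [436. 101.  25.] [497. 124.  30.]
30 27 [428. 101.  30.] [505. 124.  35.]
35 23 [428.  99.  35.] [504. 125.  40.]
40 27 [427.  98.  40.] [505. 124.  45.]
45 23 [428. 100.  45.] [506. 121.  50.]
50 22 [428. 100.  50.] [505. 128.  55.]
55 25 [428.  99.  55.] [497. 127.  60.]
60 15 [428. 101.  60.] [504. 121.  65.]
65 34 [413.  96.  65.] [522. 121.  70.]
70 55 [408.  98.  70.] [521. 120.  75.]
75 64 [407.  96.  75.] [524. 127.  80.]
80 39 [406.  95.  80.] [526. 123.  85.]
85 60 [406.  95.  85.] [527. 125.  90.]
90 67 [404.  94.  90.] [526. 125.  95.]
95 59 [403.  95.  95.] [531. 120. 100.]
100 55 [402.  95. 100.] [532. 122. 105.]
105 48 [402.  95. 105.] [529. 114. 110.]
110 61 [399.  93. 110.] [531. 120. 115.]
115 70 [398.  93. 115.] [530. 124. 120.]
pack ((470.6549072265625, 32.3072395324707), (91.86408233642578, 163.6253662109375), 7.235301971435547)
```

Request:
send_rows --steps '[[[0.8,0,0.6,0,0.6],[1.0,0,0,0,0.6],[0.6,0,0,0,0.6],[0.6,0,0,0,0.6],[0.6,0,0,0.01,0.6],[0.6,0,0,0.02,0.6],[0.6,0,0,0.02,0.6],[0.6,0,0,0.02,0.6],[0,0,0,0,0.6]]]'

```text
clock: 5.75
position: [475.9, 56.2, -7.1]
ee_rot: [-0.702, 0.712, -0.011, 0.008]
contact_force: [0.1, 1.4, -0.7]
gripper_width: 51.6
```

```bash
python3 look.py c1
```

```text
[475.8747429   56.24431047  -7.08918456] [ 0.05206615  1.37001321 -0.66565763]
top 838 ((470.68572998046875, -15.550251007080078), (115.30704498291016, 90.15534973144531), 89.73802185058594) ymin -73.31016330426208 x 425.6095294137773 515.5889501202021
scene 1602 ((470.7666931152344, -14.66360092163086), (117.70745849609375, 92.35791778564453), 89.92032623291016) ymin -73.53195764610768 x 424.5520849594478 517.017036492803
```

View pics/c1.png

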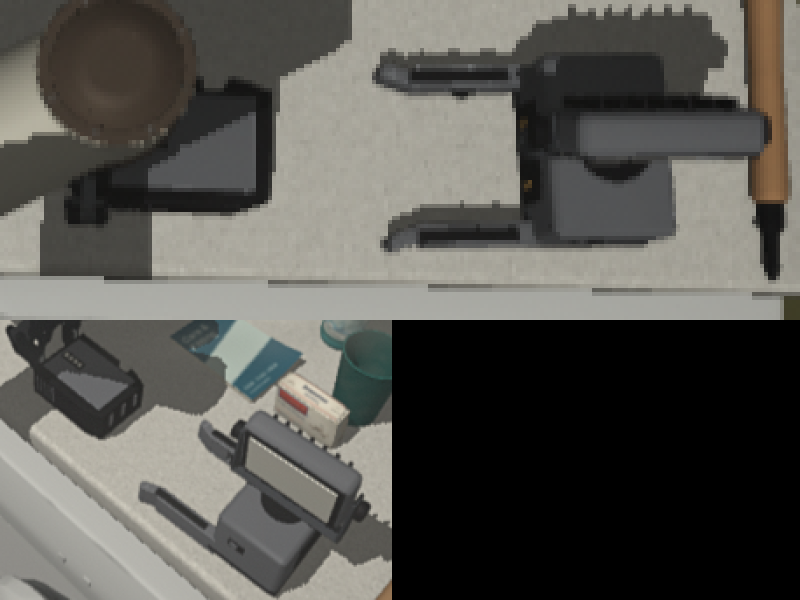

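The pack is now square: centre (470.7, -15), yaw about 0. Carrying on straight to the mouth.

Request:
send_rows --steps '[[[1.0,0.05,0,0,0.6],[1.0,0.05,0,0,0.6],[1.0,0.05,0,0,0.6],[1.0,0.05,0,0,0.6],[1.0,0.05,0,0,0.6],[1.0,0.05,0,0,0.6],[1.0,0.05,0,-0.01,0.6],[1.0,0.05,0,-0.01,0.6],[0.6,0,0,-0.01,0.6],[0,0,0,0,0.6]]]'

```text
clock: 6.68
position: [469.5, -36.6, -7.0]
ee_rot: [0.714, -0.7, 0.01, -0.007]
contact_force: [1.3, 2.6, -1.6]
gripper_width: 51.2
```

```bash
python3 look.py c2
```

```text
[469.49687751 -36.6144903   -7.04541331] [ 1.34696136  2.64205134 -1.63670276]
top 584 ((446.22705078125, -126.05169677734375), (71.49246978759766, 133.2407684326172), 38.622005462646484) ymin -167.13668295587576 x 421.71456233306094 509.5593239437427
scene 1851 ((466.6423034667969, -107.49967956542969), (92.7068862915039, 117.69469451904297), 0.16302311420440674) ymin -166.41995285627482 x 420.2747771866483 513.0011342231909
```

View pics/c2.png

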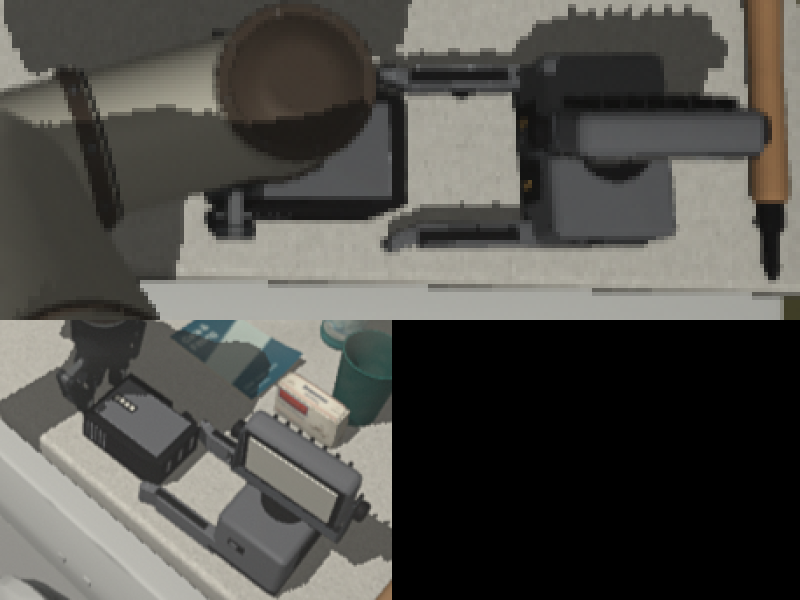

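Request:
send_rows --steps '[[[0.7,0,0,0,0.6],[0.7,0,0,0,0.6],[0.7,0,0,0,0.6],[0.7,0,0,0,0.6],[0.7,0,0,0,0.6],[0,0,0,0,0.6]]]'

```text
clock: 7.28
position: [469.0, -73.6, -7.1]
ee_rot: [0.714, -0.7, 0.009, -0.006]
contact_force: [0.2, 2.1, -0.1]
gripper_width: 51.5
```

```bash
python3 look.py c3
```

```text
[469.00101872 -73.58673372  -7.12229256] [ 0.18146737  2.10250115 -0.06779184]
top 478 ((443.4089050292969, -162.96612548828125), (61.54566192626953, 133.1983184814453), 34.11882019042969) ymin -203.88043273332968 x 422.58661525970956 505.64124782921374
scene 1961 ((467.3544616699219, -144.33505249023438), (92.05663299560547, 117.6156997680664), 1.1030893325805664) ymin -203.38293387304753 x 420.29276977278516 513.9622402383145
```

Request:
send_rows --steps '[[[0.7,0,0,0,0.6],[0.7,0,0,0,0.6],[0.7,0,0,0,0.6],[0.7,0,0,0,0.6],[0.5,0,0,0,0.6]]]'

```text
clock: 7.8
position: [468.7, -107.0, -7.2]
ee_rot: [0.714, -0.7, 0.008, -0.006]
contact_force: [-2.9, 8.3, 2.7]
gripper_width: 51.4
```

Request:
send_rows --steps '[[[0.5,0,0,0,0.6],[0.5,0,0,0,0.6],[0.5,0,0,0,0.6]]]'

```text
clock: 8.05
position: [468.5, -123.0, -7.2]
ee_rot: [0.714, -0.701, 0.008, -0.007]
contact_force: [1.3, 2.5, -0.9]
gripper_width: 51.6
```

Request:
send_rows --steps '[[[0.3,0,0,0,0.6],[0.3,0,0,0,0.6]]]'

```text
clock: 8.22
position: [468.6, -125.6, -7.1]
ee_rot: [0.713, -0.701, 0.006, -0.009]
contact_force: [-4.0, 48.5, 8.7]
gripper_width: 51.1
```

Request:
send_rows --steps '[[[0.3,0,0,0,0.6],[0.3,0,0,0,0.6]]]'

```text
clock: 8.38
position: [468.5, -125.0, -7.0]
ee_rot: [0.713, -0.701, 0.003, -0.011]
contact_force: [-1.8, 25.6, 2.8]
gripper_width: 50.9
```

The push hit a hard stop at y ≈ -125.5, close to the predicted -127. I'll back off, lift and look.

Request:
send_rows --steps '[[[-1,0,0,0,0.6],[-3,0,0,0,0.6],[-3,0,0,0,0.6],[-3,0,-1,0,0.6],[-3,0,-3,0,0.6],[-3,0,-4,0,0.6],[-3,0,-4,0,0.6],[-3,0,-4,0,0.6],[-3,0,-4,0,0.6],[0,0,0,0,0.6]]]'

```text
clock: 9.22
position: [460.4, 105.8, 175.4]
ee_rot: [0.712, -0.702, 0.002, -0.003]
contact_force: [-0.3, -0.1, 0.2]
gripper_width: 51.3
```

```bash
python3 - <<'E'
from h import *
o=np.zeros((600,800,3),np.uint8)
for n in("top","scene"):
    im,d,W=grab(n);q=W.reshape(-1,3);q=q[np.isfinite(q).all(1)]
    p=q[(q[:,2]>44)&(q[:,2]<55)&(q[:,0]>415)&(q[:,0]<525)&(q[:,1]<-100)&(q[:,1]>-252)]
    print(n,len(p),cv2.minAreaRect(p[:,:2].astype(np.float32)),p.max(0),p.min(0))
    if n=="top": o[:330]=cv2.resize(im[210:276,340:500],(800,330),interpolation=3)
    else: o[330:,:405]=cv2.resize(im[260:380,290:470],(405,270),interpolation=3)
cv2.imwrite("pics/d1.png",o);s=arm.read_state();print(s["position"],s["contact_force"],s["clock"])
E
```

```text
top 1185 ((466.8099670410156, -195.01321411132812), (89.38755798339844, 114.13137817382812), 1.1730823516845703) [ 512.33540438 -137.23210059   54.89633245] [ 421.70151315 -251.71294341   44.00154574]
scene 1881 ((466.7519226074219, -193.6098175048828), (91.77034759521484, 113.39167785644531), 1.1255037784576416) [ 512.78992189 -136.65438063   54.40968982] [ 420.24408343 -250.8753181    44.02084551]
[456.3941326  102.51423227 169.85577306] [-0.12518665 -0.0475517  -0.23774516] 9.3167
```

View pics/d1.png

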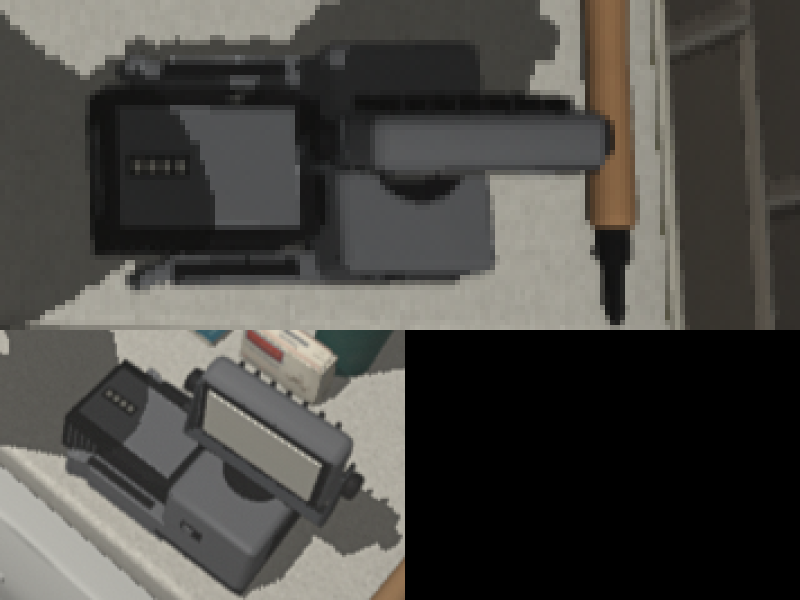

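```bash
python3 -c "
from bench import job;print(job.job_done())"
```

```text
the job is handed in; nothing more can be done
None
```

The battery pack is pushed fully into the lamp's bay, and I've handed the job in. I pushed it along the worktop with two half-open fingers on its rear face, at about 9 s on the robot's clock.

**Checks that agree:**
- **Catch:** the push force rose to about 8 N as the pack passed the catch, then dropped to about 2.5 N. In the last picture the catch lies at the notch. I judged the click from these two signs, as the catch position can't be read directly.
- **End stop:** the pack then hit a hard stop, with about 48 N measured at the wrist.
- **Position:** its rear end stands about 18–19 mm out past the rail tips (18 mm expected). It is square to the lamp to about 1°.
- **Clearance:** the arm had backed off well clear and was touching nothing.

**What went wrong or disagreed:**
- **Tip height:** the fingertips were about 26 mm higher than the reported tool height. My first approach therefore slid over the pack's top plate with about 1 N. The pack did not move, and I backed off, lowered the fingers and repeated the push.
- **Other objects:** I moved nothing else on purpose, but I didn't measure the mug, manual or carton again at the end.

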